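# Brush out the pump housing and seat its cover on the dowel

### The job

Take the long brush from its stand and scrub out the open bore of the pump housing: go right down to the bottom, raise the brush until its lower end is near the mouth, and go right down again, then stand the brush back upright in its stand. Then fit the loose cover squarely onto the housing so that the socket hidden in its underside slides over the housing's locating pin and drops on, and press it down by its block handle, against the sprung seal ring, until it sits flush on the housing. Finish while still holding the cover pressed down flush, and leave the other things on the bench where they are.

Things in the scene. Friction and masses are not known exactly. Their poses are not given: they have to be found in the camera images.
- housing: Pump housing, fixed: an upright aluminium cup, outside diameter 92 mm, on a 176 x 112 x 12 mm foot, joined to a rectangular pillar (52 x 50 mm) on its +x side; cup rim and pillar top are level, 85 mm above the bench. Origin: on the cup's axis at bench height; z up, x from the cup axis to the pillar. Its bore (diameter 66 mm, open at the top) has its floor 70 mm below the rim.
- slot (a point): Middle of the slot on the pillar top, 80 mm from the cup axis. The steel locating pin stands fixed in it, 10 mm diameter, 11 mm tall, its top 4 mm tapered to 5 mm diameter; where differs each time: on the housing's x axis, within 6 mm either side of this point. Under the cover it is out of sight: note its place beforehand by eye, or feel for it by sliding the cover along x.
- rim (a point): Centre of the housing's cup mouth at the height of the rim (85 mm above the bench); axes as the housing's.
- seal (a joint): Spring-loaded brass seal ring (outside diameter 82 mm, inside 70 mm) round the mouth of the housing. 0 = up, standing 6 mm proud of the rim; 0.006 m = pushed down level with the rim. It pushes up with 8 N at 0, rising to about 13 N at 0.006 m, so it carries the cover's weight and lifts it again if the cover is let go.
- cover: Loose aluminium cover, 0.38 to 0.54 kg, lying flat right side up: a plate 156 x 100 x 16 mm (x -52 to 104 mm, y +-50 mm) with a black block handle on it, 28 mm (x) x 50 mm (y), from 16 to 54 mm above the underside, centred over the origin. Origin: on the underside below the handle; z up, x towards the long end.
- socket (a point): Middle of the mouth of the blind socket in the cover's underside, 80 mm from the cover's origin along its x axis: 14 mm square, 12.5 mm deep. Fitted, cover and housing x axes agree and the handle is over the cup (within 6 mm, as the pin has it). On the pin's tip the cover is 11 mm above the rim; dropped on, it rests on the raised seal ring, 6 mm above the rim.
- stand: Brush stand, fixed: upright steel tube 48 mm outside and 36 mm inside diameter, 70 mm tall, open at the top, inner floor 10 mm above the bench, on a 90 mm disc foot 8 mm thick. Origin: on its axis at bench height.
- brush: Long round brush, 200 mm, 70 g, standing upright in the stand, head down. Origin: middle of the flat lower end of the head; z runs up the brush. Head (rigid) 26 mm diameter (31 mm over the bristle rings, which touch nothing), from 0 to 60 mm; thin 8 mm shank to 120 mm; wooden handle, 18 mm diameter, from 120 to 200 mm.
- hub: Bystander: bronze propeller hub, 55 mm tall, about 90 mm across its blade stubs. Origin: centre of underside.
- plug_socket: Bystander: red spark plug socket standing upright, 26 mm diameter, 68 mm tall. Origin: centre of underside.
- gauge_case: Bystander: chrome feeler gauge case, 22 x 105 x 14 mm, lying flat. Origin: centre of underside.
There are look-alikes about, which are no part of the job. Leave any purple look-alike of the brush alone.

How it is judged:
By the outcome, as a careful person would: the job done as asked, in the order asked, and still so for the second after the job is handed in, while the arm keeps its last pose, push and grip.
It also fails if it takes over 61 s, if anything falls off the work surface, if the arm or the gripper's body presses on something with over 40 N, if the wrist force passes 120 N, or if a joint passes its speed limit or range.

### The arm

A 6-joint arm with a two-finger parallel gripper is mounted at the origin on the work surface. World frame = base frame: x ahead of the robot, y to its left, z up, the work surface at z = 0. Lengths are in m, angles in rad, forces in N, time in s.
With the tool pointing down it reaches from about 0.35 to 0.775 m from the base axis. Payload 7.3 kg.
Tool frame: the origin (TCP) lies at the very end of the fingers, on their centre line; the grasp point (between the pads) lies 19 mm behind it; z points along the fingers, y is the line along which they close (so a half turn about z gives the same grasp; the last joint's range is limited). The gripper opens to 92 mm and grips with 3 to 60 N. Pads are 19 mm wide; open, the fingers measure 130 mm over their backs; the gripper's body (75 mm by 190 mm) begins 47 mm behind the grasp point.
Start: joints at [-1.471, 0.342, 1.524, -0, 1.275, -0.146], TCP at [0.128, -0.509, 0.227] pointing down, gripper open.
Joint ranges: [-2.53, 2.53], [-0.77, 2.02], [0.04, 2.7], [-1, 4.14], [0.28, 2.66], [-3.11, 3.11]. Speed limits (rad/s): [2.57, 2.57, 3.14, 3.14, 3.14, 3.14].

### API

Orientations are given as [roll, pitch, yaw] about the fixed x, y, z axes, in that order (R = Rz(yaw) Ry(pitch) Rx(roll)).
In Python, from cell import robot gives the robot as it stands. The module is installed in compiled form; this text tells all that it offers.
- The arm moves only by the tool arm_command, never from a script. Its argument "moves" is a list of rows, each a list of 3 entries, a list of its own where there are three numbers: the shift along the tool's x, y, z in m, then the turn, a rotation vector about the tool's x, y, z in rad, then the finger opening in m, from 0 to 0.0918. In form: [[[dx, dy, dz], [ax, ay, az], claw], ...]. A call has exactly 5 rows; each row is the pose to reach, as a shift and turn from the pose commanded when the call began, along the tool's axes at that moment; what a row does not reach only later rows make up. A row lasts 1/10 s, in which the tool goes at most 50 mm and 8.59 degrees, less where a joint would pass 70% of its speed; a pose out of reach is approached as far as the arm can. A call with a gripper value outside its range is refused whole. The fingers move at their own pace and stop on an object; "squeeze" is the grip in N (left out, the last holds). Time passes only in rows, so rows that repeat a pose let the fingers close, or fill a call up. It gives the time, the measured TCP pose, the force, the opening and the grip force at its end, in the units of the state.
- robot.observe(): the state, without advancing time (a new reading comes with each control period).
- robot.read_camera(name): name is "side" or "top"; returns the picture (420x560x3 uint8, red, green, blue); there is no depth.
- robot.camera_model(name): a dict with "fx", "fy", "cx", "cy" (pixels), "R" (3x3) and "t" (3): a world point X has camera coordinates R X + t. Camera axes: x right, y down, z forward; pixel columns grow to the right and rows downward; lengths in m; the calibration is good to about 2 mm. A picture is of the moment at which its call begins. camera_model takes no time and is no camera call.
- robot.hand_in(): hands the job in; it is judged then, once.
The state is a dict: "time": time; "qpos": joint angles; "qvel": joint speeds; "joint_efforts": joint torques, N m; "tool_pos": TCP position; "tool_rot": TCP orientation; "contact_force": force on the tool from outside, world axes, zero at the start; "torque": the same for the moment, N m; "opening": finger opening in m; "grip_force": force on a finger pad.
Only numpy, scipy, OpenCV 4.12 (cv2) and the standard library are available. Lean on these libraries where they do the work, as an engineer would, in place of code of your own. Each camera call takes 0.05 s, during which the arm holds its last target. There are 200 camera calls.

## Working session

There is one attempt and no reset: what is moved stays moved. The work goes in short steps, Python scripts to look and compute and a tool call to move; the robot and the scene stay as the last step left them, time stands still between calls to the robot, and variables do not carry over. Pictures are saved under pics/ and viewed, at most 10 in all, crops included, and the job is handed in when it is done.

Besides the shell and the picture viewer there is one more tool, called after "Call:" as name(argument=value, ...) on one line, values as JSON. arm_command: Moves the arm, as the interface text tells. Its arguments: {"type":"object","properties":{"moves":{"type":"array"},"squeeze":{"type":"number"}},"required":["moves"]}

```bash
mkdir -p pics; cat > h.py <<'E'
import numpy as np, cv2
from cell import robot
def snap(n,f,crop=None,s=1):
    im=robot.read_camera(n)[:,:,::-1].copy()
    cv2.imwrite('pics/raw_'+f,im)
    if crop: x0,y0,x1,y1=crop; im=im[y0:y1,x0:x1]
    if s!=1: im=cv2.resize(im,None,fx=s,fy=s,interpolation=cv2.INTER_CUBIC)
    cv2.imwrite('pics/'+f,im)
def pt(n,u,v,z):
    c=robot.camera_model(n);R=np.array(c['R']);t=np.array(c['t'])
    o=-R.T@t; d=R.T@np.array([(u-c['cx'])/c['fx'],(v-c['cy'])/c['fy'],1])
    return o+d*(z-o[2])/d[2]
def px(n,X):
    c=robot.camera_model(n);p=np.array(c['R'])@np.array(X)+np.array(c['t'])
    return np.array([c['fx']*p[0]/p[2]+c['cx'],c['fy']*p[1]/p[2]+c['cy']])
E
python3 -c "
from h import *
snap('top','t1.png');snap('side','s1.png')
for n in ('top','side'):
  c=robot.camera_model(n);print(n,c['fx'],-np.array(c['R']).T@np.array(c['t']),np.round(c['R'],3).tolist())
print(robot.observe())"
```

```text
top 539.0617875947352 [0.37569678 0.05699233 1.29435356] [[0.02, -0.999, 0.025], [-0.984, -0.024, -0.176], [0.177, -0.021, -0.984]]
side 477.152296935216 [ 0.38373475 -0.74825049  0.85581681] [[0.968, -0.25, 0.013], [-0.165, -0.675, -0.719], [0.189, 0.694, -0.695]]
{'time': 0.1, 'qpos': array([-1.47102410e+00,  3.42657307e-01,  1.52489709e+00, -2.39473014e-06,
        1.27539649e+00, -1.45986711e-01]), 'qvel': array([-5.68225086e-04, -2.53297781e-03, -3.12974257e-03,  4.93129303e-06,
        4.04952361e-04,  1.47183808e-03]), 'joint_efforts': array([ 1.00365542e-03, -4.32003629e+01, -2.44695854e+01,  7.18398532e-02,
        5.25768392e-02, -4.71233557e-05]), 'tool_pos': array([ 0.12772088, -0.50886535,  0.22612076]), 'tool_rot': array([-3.14024853e+00, -1.95315312e-04,  2.45759509e-01]), 'contact_force': array([-0.06096162, -0.36077159, -0.1135112 ]), 'torque': array([-0.00910878,  0.00546367, -0.06293159]), 'grip_force': 0.0, 'opening': 0.09177576935155368}
```

View pics/t1.png

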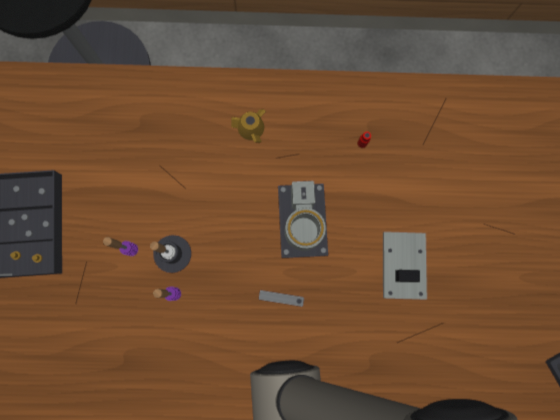

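View pics/s1.png

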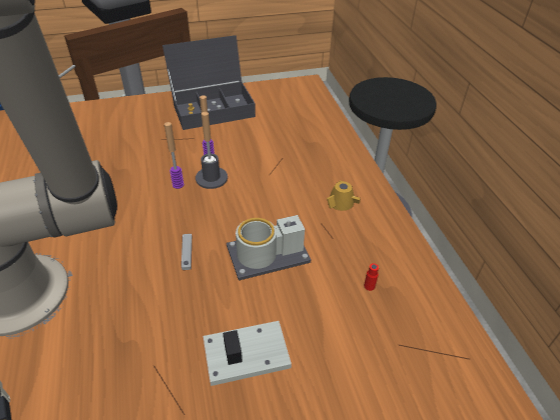

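The top view shows the housing near (303,222) and the cover near (406,266). The brush in the stand has its handle top at (155,246) and the stand at (171,253). Purple look-alikes stand at (129,248) and (173,293). The brush wanted is the one in the stand tube, with a non-purple head. I'll confirm that in a crop.

```bash
python3 -c "
from h import *
t=cv2.imread('pics/raw_t1.png');s=cv2.imread('pics/raw_s1.png')
r=lambda im,x0,y0,x1,y1,w,h:cv2.resize(im[y0:y1,x0:x1],(w,h),interpolation=cv2.INTER_CUBIC)
# each 400x300
a=r(t,95,225,195,300,400,300);b=r(t,265,175,345,235,400,300) 
c=r(t,370,225,450,285,400,300);d=r(s,150,90,250,165+0,400,300)
cv2.imwrite('pics/m1.png',np.vstack([np.hstack([a,b]),np.hstack([c,d])]))
"
```

```text
(no output)
```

View pics/m1.png

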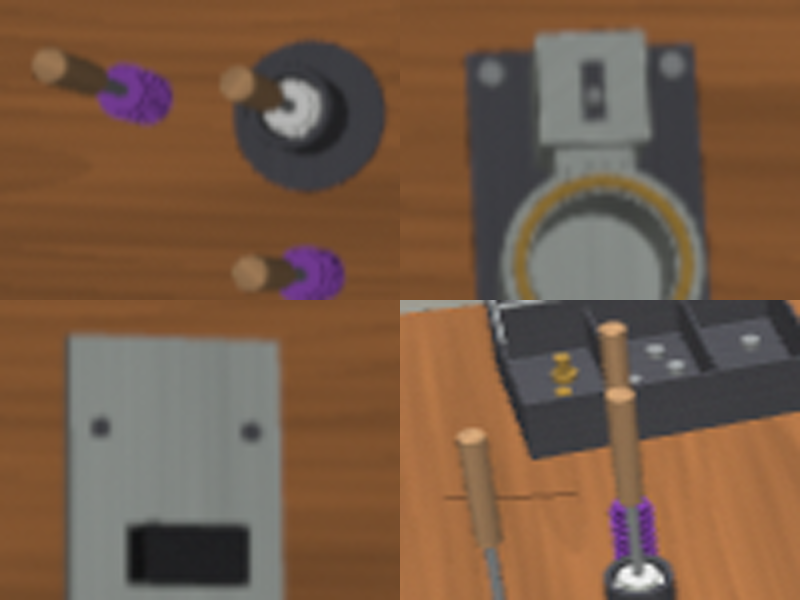

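The brush in the stand has a white head, and both look-alikes are purple. The pin tip is at about (304,194.4) in the top view and at about (291,224) in the side view. Next I'll work out positions.

```bash
python3 -c "
from h import *
from scipy.optimize import least_squares
t=cv2.imread('pics/raw_t1.png');s=cv2.imread('pics/raw_s1.png')
np.set_printoptions(precision=4,suppress=True)
print('brush top',pt('top',154.5,246,.21),'side',pt('side',150+621/4-100,90+(393-300)/4,.21))
print('stand',pt('top',172.2,254,.008))
print('pin',pt('top',304,194.4,.096),'slot',pt('top',303.8,193,.085))
for n,im,b in (('top',t,(280,205,332,252)),('side',s,(230,210,280,250))):
  hsv=cv2.cvtColor(im,cv2.COLOR_BGR2HSV);m=(hsv[...,1]>90)&(hsv[...,0]>14)&(hsv[...,0]<35)&(hsv[...,2]>80)
  k=np.zeros_like(m);k[b[1]:b[3],b[0]:b[2]]=1;v,u=np.nonzero(m&k)
  P=np.array([pt(n,a,c,.091)[:2] for a,c in zip(u,v)])
  f=least_squares(lambda q:np.hypot(*(P-q[:2]).T)-q[2],[*P.mean(0),.038],loss='soft_l1',f_scale=.002).x
  print(n,'ring',f,len(P),P.min(0),P.max(0))
for n,im,b in (('top',t,(375,222,440,310)),('side',s,(195,315,300,390))):
  hsv=cv2.cvtColor(im,cv2.COLOR_BGR2HSV);m=(hsv[...,1]<70)|(hsv[...,2]<50)
  k=np.zeros_like(m);k[b[1]:b[3],b[0]:b[2]]=1
  c=max(cv2.findContours((m&k).astype('u1'),0,1)[0],key=cv2.contourArea)[:,0]
  P=np.array([pt(n,*q,.016)[:2] for q in c]).astype('f4')
  print(n,'cover',cv2.minAreaRect(P*1000),cv2.boxPoints(cv2.minAreaRect(P*1000)).tolist())
c=lambda u,v:pt('top',370+u/5,225+(v-300)/5,.054)[:2]
print('handle top px',c(145,523),c(249,527),c(249,585),c(145,583))
pc=[pt('top',265+(u-400)/5,175+v/5,.085)[:2] for u,v in ((537,37),(643,32),(650,140),(541,142))];print('pillar',np.array(pc))
fc=[pt('top',265+(u-400)/5,175+v/5,.012)[:2] for u,v in ((490,72),(672,65))];print('bolts',np.array(fc))
print('plug',pt('top',364,139,.03),'hub',pt('top',250,124,.03),'gauge',pt('top',281,298,.01))
"
```

```text
brush top [0.4709 0.2866 0.21  ] side [0.4762 0.29   0.21  ]
stand [0.4706 0.2865 0.008 ]
pin [ 0.6053 -0.0189  0.096 ] slot [ 0.6106 -0.0191  0.085 ]
top ring [ 0.5311 -0.0229  0.0376] 237 [ 0.4911 -0.063 ] [0.5705 0.0161]
side ring [ 0.5322 -0.0226  0.038 ] 288 [ 0.492  -0.0652] [0.5725 0.0202]
top cover ((456.23101806640625, -264.6504211425781), (102.19468688964844, 157.3648223876953), 89.23805236816406) [[376.8760681152344, -314.6969299316406], [534.2269897460938, -316.7895812988281], [535.5859375, -214.60391235351562], [378.23504638671875, -212.51126098632812]]
side cover ((457.1746520996094, -266.4800720214844), (108.10986328125, 156.8018341064453), 89.3699722290039) [[378.18408203125, -319.6696472167969], [534.9764404296875, -321.3938293457031], [536.1652221679688, -213.29049682617188], [379.37286376953125, -211.56631469726562]]
handle top px [ 0.4428 -0.2423] [ 0.442  -0.2903] [ 0.4156 -0.2897] [ 0.4155 -0.2418]
pillar [[ 0.6347  0.0074]
 [ 0.6383 -0.0413]
 [ 0.588  -0.0449]
 [ 0.5859  0.0048]]
bolts [[ 0.6324  0.027 ]
 [ 0.6381 -0.0615]]
plug [ 0.7593 -0.168   0.03  ] hub [0.7896 0.1112 0.03  ] gauge [0.3731 0.0265 0.01  ]
```

Call:
arm_command(moves=[[[0.046,-0.02,-0.006],[0,0,-0.148],0.045],[[0.092,-0.039,-0.012],[0,0,-0.296],0.045],[[0.138,-0.058,-0.018],[0,0,-0.444],0.045],[[0.184,-0.078,-0.024],[0,0,-0.592],0.045],[[0.23,-0.097,-0.03],[0,0,-0.74],0.045]], squeeze=25)

```text
time: 0.6
tool_pos: [0.3272, -0.3584, 0.2566]
tool_rot: [-3.141, -0.0, 0.991]
contact_force: [0.2, -1.5, -0.2]
opening: 0.0563
grip_force: 0.0
```

Call:
arm_command(moves=[[[0.049,-0.004,0],[0,0,-0.117],0.045],[[0.098,-0.008,0],[0,0,-0.234],0.045],[[0.147,-0.012,0],[0,0,-0.351],0.045],[[0.196,-0.016,0],[0,0,-0.468],0.045],[[0.245,-0.019,0],[0,0,-0.585],0.045]])

```text
time: 1.1
tool_pos: [0.446, -0.1433, 0.2564]
tool_rot: [-3.141, 0.0, 1.575]
contact_force: [0.9, -0.4, 0.5]
opening: 0.0447
grip_force: 0.0
```

Call:
arm_command(moves=[[[0.048,0.004,0],[0,0,0],0.045],[[0.096,0.008,0],[0,0,0],0.045],[[0.144,0.012,0],[0,0,0],0.045],[[0.192,0.016,0],[0,0,0],0.045],[[0.24,0.02,0],[0,0,0],0.045]])

```text
time: 1.6
tool_pos: [0.4652, 0.0967, 0.2563]
tool_rot: [-3.141, 0.0, 1.571]
contact_force: [0.9, -0.7, -0.1]
opening: 0.045
grip_force: 0.0
```

Call:
arm_command(moves=[[[0.045,0.002,0],[0,0,0],0.045],[[0.09,0.004,0],[0,0,0],0.045],[[0.135,0.006,0],[0,0,0],0.045],[[0.175,0.007,0],[0,0,0],0.045],[[0.191,0.007,0],[0,0,0],0.045]])

```text
time: 2.1
tool_pos: [0.4719, 0.2889, 0.2558]
tool_rot: [-3.141, -0.0, 1.574]
contact_force: [-0.2, -0.1, 0.1]
opening: 0.0452
grip_force: 0.0
```

```bash
python3 -c "
from h import *
snap('side','s2.png',(140,60,260,200),4)
p=robot.observe()['tool_pos'];print(p,px('side',p),px('top',p))"
```

```text
[0.47183205 0.28945982 0.25570769] [201.73992347  97.21641797] [148.08789823 243.26892843]
```

View pics/s2.png

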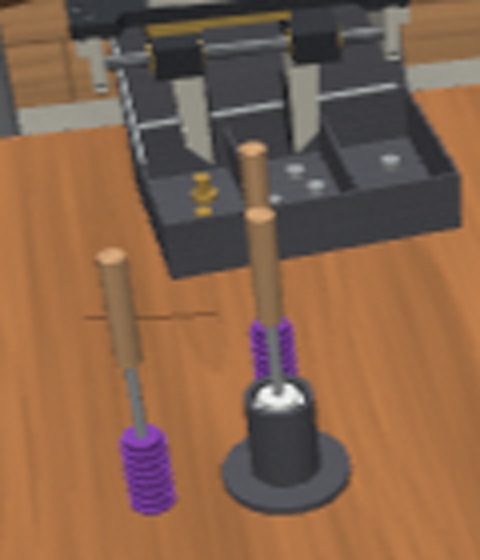

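The side crop shows the fingers straddling the line of the stand brush (handle top at crop (260,213)). The purple ones are well clear. I'll go down.

Call:
arm_command(moves=[[[0,0.002,0.03],[0,0,0],0.045],[[0,0.002,0.06],[0,0,0],0.045],[[0,0.002,0.09],[0,0,0],0.045],[[0,0.002,0.095],[0,0,0],0.045],[[0,0.002,0.095],[0,0,0],0.025]])

```text
time: 2.65
tool_pos: [0.4744, 0.2848, 0.1611]
tool_rot: [-3.14, 0.001, 1.57]
contact_force: [0.1, 0.7, 0.8]
opening: 0.0407
grip_force: 0.0
```

Call:
arm_command(moves=[[[0,0,0],[0,0,0],0.005],[[0,0,0],[0,0,0],0.005],[[0,0,0],[0,0,0],0.005],[[0,0,0],[0,0,0],0.005],[[0,0,0],[0,0,0],0.005]])

```text
time: 3.15
tool_pos: [0.4751, 0.286, 0.1626]
tool_rot: [3.14, -0.001, 1.571]
contact_force: [-1.1, -1.5, 5.7]
opening: 0.0176
grip_force: 25.0
```

Call:
arm_command(moves=[[[0,0,-0.03],[0,0,0],0.005],[[0,0,-0.065],[0,0,0],0.005],[[0,0,-0.1],[0,0,0],0.005],[[0,0,-0.115],[0,0,0],0.005],[[0,0,-0.115],[0,0,0],0.005]])

```text
time: 3.65
tool_pos: [0.4754, 0.2862, 0.2789]
tool_rot: [3.137, -0.002, 1.571]
contact_force: [-0.5, -0.0, -1.0]
opening: 0.0176
grip_force: 25.0
```

Call:
arm_command(moves=[[[-0.03,0.006,0],[0,0,0],0.005],[[-0.07,0.013,0],[0,0,0],0.005],[[-0.11,0.021,0],[0,0,0],0.005],[[-0.15,0.029,0],[0,0,0],0.005],[[-0.19,0.036,0],[0,0,0],0.005]])

```text
time: 4.15
tool_pos: [0.51, 0.0942, 0.2748]
tool_rot: [-3.139, 0.0, 1.571]
contact_force: [0.6, 1.1, -0.9]
opening: 0.0176
grip_force: 25.0
```

Call:
arm_command(moves=[[[-0.04,0.007,0],[0,0,0],0.005],[[-0.08,0.014,0],[0,0,0],0.005],[[-0.11,0.019,0],[0,0,0],0.005],[[-0.12,0.021,0],[0,0,0],0.005],[[-0.12,0.021,0],[0,0,0],0.005]])

```text
time: 4.65
tool_pos: [0.5312, -0.0252, 0.2751]
tool_rot: [-3.139, -0.001, 1.568]
contact_force: [0.4, -0.1, -0.3]
opening: 0.0177
grip_force: 25.0
```

```bash
python3 -c "
from h import *
snap('side','s3.png',(180,100,340,290),3);snap('top','t3.png')
a=cv2.imread('pics/s3.png')[:560];b=cv2.resize(cv2.imread('pics/raw_t3.png')[160:280,260:340],None,fx=4,fy=4)
c=np.zeros((570,800,3),'u1');c[:560,:480]=a;c[:480,480:800]=b;cv2.imwrite('pics/m3.png',c)
print(robot.observe()['tool_pos'])"
```

```text
[ 0.53114444 -0.02328929  0.275752  ]
```

View pics/m3.png

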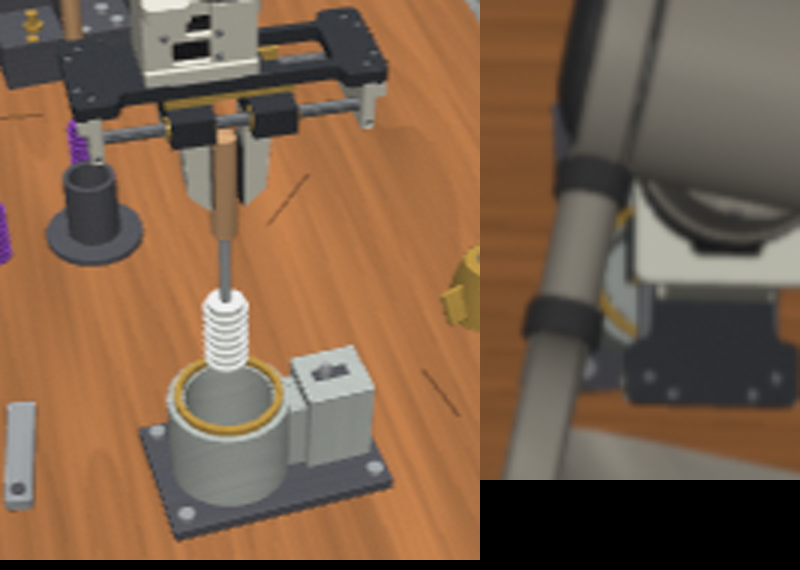

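The brush hangs vertical over the bore, with its lower end at about pixel (256,223). I'll descend.

Call:
arm_command(moves=[[[0,0,0.025],[0,0,0],0.005],[[0,0,0.05],[0,0,0],0.005],[[0,0,0.075],[0,0,0],0.005],[[0,0,0.09],[0,0,0],0.005],[[0,0,0.098],[0,0,0],0.005]])

```text
time: 5.25
tool_pos: [0.5306, -0.0224, 0.177]
tool_rot: [-3.139, -0.001, 1.573]
contact_force: [-0.6, -0.2, -1.0]
opening: 0.0178
grip_force: 25.0
```

Call:
arm_command(moves=[[[0,0,0.003],[0,0,0],0.005],[[0,0,0.006],[0,0,0],0.005],[[0,0,0.008],[0,0,0],0.005],[[0,0,0.01],[0,0,0],0.005],[[0,0,0.01],[0,0,0],0.005]])

```text
time: 5.75
tool_pos: [0.5316, -0.0243, 0.1687]
tool_rot: [3.141, 0.0, 1.571]
contact_force: [0.1, 0.2, -0.5]
opening: 0.0175
grip_force: 25.0
```

Call:
arm_command(moves=[[[0,0,0.001],[0,0,0],0.005],[[0,0,0.002],[0,0,0],0.005],[[0,0,0.003],[0,0,0],0.005],[[0,0,0.003],[0,0,0],0.005],[[0,0,0.003],[0,0,0],0.005]])

```text
time: 6.25
tool_pos: [0.5322, -0.0245, 0.1676]
tool_rot: [3.139, 0.001, 1.571]
contact_force: [-2.6, 0.7, 12.2]
opening: 0.0175
grip_force: 25.0
```

Call:
arm_command(moves=[[[0,0,-0.02],[0,0,0],0.005],[[0,0,-0.045],[0,0,0],0.005],[[0,0,-0.06],[0,0,0],0.005],[[0,0,-0.068],[0,0,0],0.005],[[0,0,-0.068],[0,0,0],0.005]])

```text
time: 6.75
tool_pos: [0.532, -0.0243, 0.2344]
tool_rot: [3.14, 0.0, 1.571]
contact_force: [1.7, 0.7, -1.8]
opening: 0.0176
grip_force: 25.0
```

Call:
arm_command(moves=[[[0,0,0.02],[0,0,0],0.005],[[0,0,0.045],[0,0,0],0.005],[[0,0,0.06],[0,0,0],0.005],[[0,0,0.066],[0,0,0],0.005],[[0,0,0.068],[0,0,0],0.005]])

```text
time: 7.25
tool_pos: [0.5316, -0.0244, 0.167]
tool_rot: [3.141, 0.001, 1.571]
contact_force: [-5.3, 0.0, 27.6]
opening: 0.0178
grip_force: 25.1
```

Call:
arm_command(moves=[[[0,0,0.0],[0,0,0],0.005],[[0,0,0.0],[0,0,0],0.005],[[0,0,0.0],[0,0,0],0.005],[[0,0,0.0],[0,0,0],0.005],[[0,0,0.0],[0,0,0],0.005]])

```text
time: 7.75
tool_pos: [0.5312, -0.0244, 0.167]
tool_rot: [3.142, 0.0, 1.571]
contact_force: [-5.7, 0.3, 16.4]
opening: 0.0177
grip_force: 25.1
```

Call:
arm_command(moves=[[[0,0,-0.03],[0,0,0],0.005],[[0,0,-0.07],[0,0,0],0.005],[[0,0,-0.1],[0,0,0],0.005],[[0,0,-0.112],[0,0,0],0.005],[[0,0,-0.112],[0,0,0],0.005]])

```text
time: 8.25
tool_pos: [0.532, -0.0244, 0.2782]
tool_rot: [3.139, 0.001, 1.571]
contact_force: [0.4, 0.2, -1.8]
opening: 0.0173
grip_force: 25.0
```

Call:
arm_command(moves=[[[0.03,-0.006,0],[0,0,0],0.005],[[0.07,-0.013,0],[0,0,0],0.005],[[0.11,-0.021,0],[0,0,0],0.005],[[0.15,-0.029,0],[0,0,0],0.005],[[0.19,-0.036,0],[0,0,0],0.005]])

```text
time: 8.75
tool_pos: [0.4941, 0.167, 0.2748]
tool_rot: [-3.137, 0.001, 1.57]
contact_force: [0.7, 0.3, -0.7]
opening: 0.0177
grip_force: 25.0
```

Call:
arm_command(moves=[[[0.04,-0.007,0],[0,0,0],0.005],[[0.08,-0.014,0],[0,0,0],0.005],[[0.11,-0.021,0],[0,0,0],0.005],[[0.12,-0.021,0],[0,0,0],0.005],[[0.12,-0.021,0],[0,0,0],0.005]])

```text
time: 9.25
tool_pos: [0.4738, 0.2864, 0.2753]
tool_rot: [-3.138, 0.002, 1.573]
contact_force: [-0.2, 0.1, -0.4]
opening: 0.0176
grip_force: 25.0
```

```bash
python3 -c "
from h import *
snap('side','s4.png',(150,70,270,200),4)
p=robot.observe()['tool_pos'];print(p)
for z in (.275-.151,.07):print(px('side',[p[0],p[1],z]))
print(px('side',[.4706,.2865,.07]))"
```

```text
[0.47422879 0.28528782 0.27572585]
[207.76745323 142.91227784]
[209.53461267 159.48111228]
[208.12075957 159.40558216]
```

View pics/s4.png

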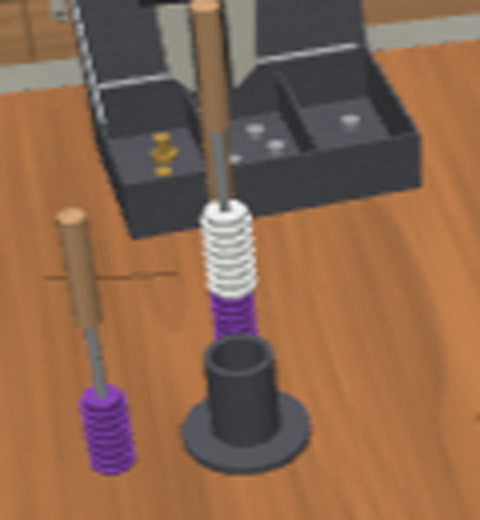

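The brush's lower end is at (207.5,143.7) and the stand mouth at (210,158.5), which matches the prediction (209.5,159.5). I'll lower it.

Call:
arm_command(moves=[[[0,0,0.02],[0,0,0],0.005],[[0,0,0.045],[0,0,0],0.005],[[0,0,0.07],[0,0,0],0.005],[[0,0,0.095],[0,0,0],0.005],[[0,0,0.107],[0,0,0],0.005]])

```text
time: 9.8
tool_pos: [0.4739, 0.2835, 0.1679]
tool_rot: [-3.138, 0.002, 1.569]
contact_force: [-1.1, 1.4, -1.3]
opening: 0.0174
grip_force: 25.0
```

Call:
arm_command(moves=[[[0,0,0.002],[0,0,0],0.005],[[0,0,0.004],[0,0,0],0.005],[[0,0,0.005],[0,0,0],0.005],[[0,0,0.006],[0,0,0],0.005],[[0,0,0.006],[0,0,0],0.005]])

```text
time: 10.3
tool_pos: [0.4748, 0.2859, 0.1651]
tool_rot: [3.141, -0.0, 1.571]
contact_force: [0.5, 0.5, -1.2]
opening: 0.0176
grip_force: 25.0
```

Call:
arm_command(moves=[[[0,0,0.001],[0,0,0],0.005],[[0,0,0.002],[0,0,0],0.005],[[0,0,0.003],[0,0,0],0.005],[[0,0,0.003],[0,0,0],0.005],[[0,0,0.003],[0,0,0],0.005]])

```text
time: 10.8
tool_pos: [0.4748, 0.2859, 0.1622]
tool_rot: [3.141, -0.0, 1.571]
contact_force: [-1.9, 0.1, 5.0]
opening: 0.0174
grip_force: 25.0
```

Call:
arm_command(moves=[[[0,0,0],[0,0,0],0.03],[[0,0,0],[0,0,0],0.045],[[0,0,0],[0,0,0],0.045],[[0,0,0],[0,0,0],0.045],[[0,0,-0.005],[0,0,0],0.045]])

```text
time: 11.3
tool_pos: [0.4742, 0.2855, 0.1659]
tool_rot: [-3.14, 0.001, 1.571]
contact_force: [-0.8, -0.1, 0.3]
opening: 0.0446
grip_force: 0.0
```

Call:
arm_command(moves=[[[0,0,-0.02],[0,0,0],0.045],[[0,0,-0.05],[0,0,0],0.045],[[0,0,-0.08],[0,0,0],0.045],[[0,0,-0.095],[0,0,0],0.045],[[0,0,-0.095],[0,0,0],0.045]])

```text
time: 11.8
tool_pos: [0.4756, 0.2862, 0.2643]
tool_rot: [3.137, -0.002, 1.571]
contact_force: [-0.1, -0.3, 0.1]
opening: 0.0452
grip_force: 0.0
```

Call:
arm_command(moves=[[[-0.05,0,0],[0,0,0],0.045],[[-0.1,0,0],[0,0,0],0.06],[[-0.15,-0.0,0],[0,0,0],0.06],[[-0.2,-0.0,0],[0,0,0],0.06],[[-0.25,0,0],[0,0,0],0.06]])

```text
time: 12.3
tool_pos: [0.4737, 0.034, 0.2605]
tool_rot: [-3.14, -0.0, 1.571]
contact_force: [0.9, -0.5, -0.5]
opening: 0.0602
grip_force: 0.0
```

Call:
arm_command(moves=[[[-0.048,-0.008,0],[0,0,0],0.06],[[-0.096,-0.016,0],[0,0,0.0],0.06],[[-0.144,-0.024,0],[0,0,0],0.06],[[-0.192,-0.032,0],[0,0,0.0],0.06],[[-0.24,-0.04,0],[0,0,0.012],0.06]])

```text
time: 12.8
tool_pos: [0.4334, -0.2059, 0.2605]
tool_rot: [-3.14, -0.001, 1.559]
contact_force: [1.7, 0.1, 0.1]
opening: 0.0596
grip_force: 0.0
```

```bash
python3 -c "
from h import *
snap('side','s5.png');snap('top','t5.png')
im=cv2.imread('pics/raw_s5.png');t=cv2.imread('pics/raw_t5.png')
r=lambda im,x0,y0,x1,y1,w,h:cv2.resize(im[y0:y1,x0:x1],(w,h),interpolation=cv2.INTER_CUBIC)
cv2.imwrite('pics/m5.png',np.vstack([np.hstack([r(im,150,85,250,197,300,336),r(im,220,200,320,290,400,336)]),np.hstack([r(t,285,175,325,210,300,262),r(im,272,210,308,233,400,262)])]))
print(robot.observe()['tool_pos'])
print('pin by tip, zoomed side offset test')
for d in (-6,-3,0,3,6):
  a=.062;r_=(.08+d/1e3);X=[.5316+r_*np.cos(a),-.0228+r_*np.sin(a),.096];print(d,px('top',X),px('side',X),px('side',[X[0],X[1],.085]))
"
```

```text
[ 0.43304751 -0.20917204  0.26018482]
pin by tip, zoomed side offset test
-6 [303.71180349 194.30539401] [286.86134267 222.02050555] [286.72887131 225.44900551]
-3 [303.64677402 193.00604656] [288.1185805  221.74159122] [287.97733587 225.16986203]
0 [303.58180046 191.70781616] [289.37419867 221.46303621] [289.22420338 224.89107564]
3 [303.51688274 190.41070138] [290.62820029 221.18483982] [290.46947692 224.61264564]
6 [303.45202077 189.11470078] [291.88058849 220.90700137] [291.71315954 224.33457136]
```

View pics/m5.png

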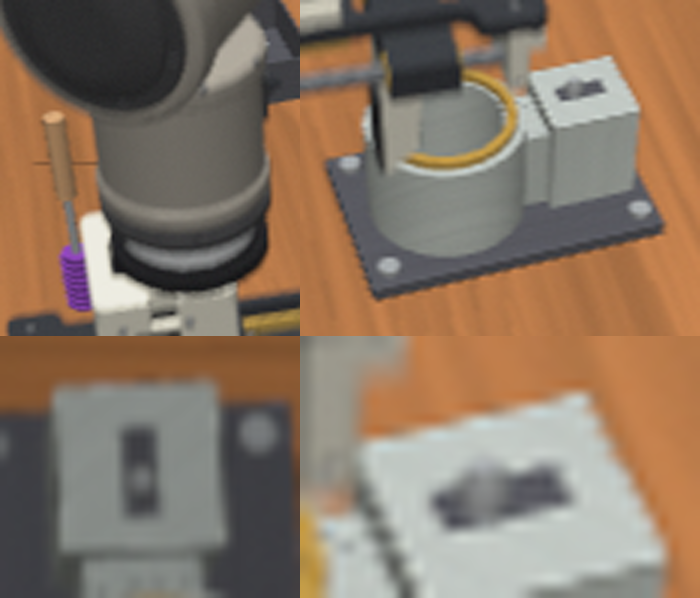

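The pin tip is at top (303.8,194.3), against the slot centre at (303.6,193.0). In the side view the pin sits left of the slot centre. So the pin is about 4 mm from the slot centre towards the cup, with pin x about 0.6075. Next is the cover.

Call:
arm_command(moves=[[[-0.03,-0.002,0.03],[0,0,0],0.06],[[-0.058,-0.003,0.06],[0,0,0],0.06],[[-0.058,-0.003,0.1],[0,0,0],0.06],[[-0.058,-0.003,0.14],[0,0,0],0.06],[[-0.058,-0.003,0.17],[0,0,0],0.06]])

```text
time: 13.4
tool_pos: [0.4296, -0.2606, 0.0885]
tool_rot: [-3.139, -0.003, 1.559]
contact_force: [0.5, 0.1, 0.0]
opening: 0.0601
grip_force: 0.0
```

Call:
arm_command(moves=[[[0,0,0.03],[0,0,0],0.06],[[0,0,0.05],[0,0,0],0.06],[[0,0,0.062],[0,0,0],0.06],[[0,0,0.066],[0,0,0],0.06],[[0,0,0.066],[0,0,0],0.06]])

```text
time: 13.9
tool_pos: [0.4309, -0.2619, 0.0254]
tool_rot: [-3.141, -0.0, 1.559]
contact_force: [0.1, -0.8, 0.5]
opening: 0.06
grip_force: 0.0
```

Call:
arm_command(moves=[[[0,0,0],[0,0,0],0.04],[[0,0,0],[0,0,0],0.02],[[0,0,0],[0,0,0],0.02],[[0,0,0],[0,0,0],0.02],[[0,0,0],[0,0,0],0.02]], squeeze=50)

```text
time: 14.4
tool_pos: [0.4309, -0.2624, 0.0259]
tool_rot: [3.141, 0.0, 1.559]
contact_force: [-0.8, 0.2, 3.3]
opening: 0.0278
grip_force: 50.0
```

Call:
arm_command(moves=[[[0,0,-0.015],[0,0,0],0.02],[[0,0,-0.04],[0,0,0],0.02],[[0,0,-0.07],[0,0,0],0.02],[[0,0,-0.1],[0,0,0],0.02],[[0,0,-0.12],[0,0,0],0.02]])

```text
time: 14.9
tool_pos: [0.4309, -0.2622, 0.147]
tool_rot: [3.141, 0.001, 1.559]
contact_force: [1.4, 0.4, -3.7]
opening: 0.0274
grip_force: 50.0
```

Call:
arm_command(moves=[[[0.025,0.009,0],[0,0,0],0.02],[[0.055,0.021,0],[0,0,-0.02],0.02],[[0.09,0.035,0],[0,0,-0.04],0.02],[[0.12,0.046,0],[0,0,-0.06],0.02],[[0.14,0.054,0],[0,0,-0.074],0.02]])

```text
time: 15.4
tool_pos: [0.4863, -0.1206, 0.1449]
tool_rot: [-3.14, -0.001, 1.635]
contact_force: [-0.4, -0.3, -3.3]
opening: 0.0274
grip_force: 50.0
```

```bash
python3 -c "
from h import *
snap('side','s6.png')
im=cv2.imread('pics/raw_s6.png')
cv2.imwrite('pics/m6.png',cv2.resize(im[90:390,140:400],None,fx=2,fy=2,interpolation=cv2.INTER_CUBIC)[:600])
s=robot.observe();print(s['tool_pos'],s['tool_rot'])
p=s['tool_pos'];a=s['tool_rot'][2]-np.pi/2
for x,y,z in ((-.052,-.05,0),(.104,-.05,0),(-.052,-.05,.016),(.104,-.05,.016),(.104,.05,.016)):
  q=[p[0]+x*np.cos(a)-y*np.sin(a),p[1]-.003+x*np.sin(a)+y*np.cos(a),p[2]-.0255+z];w=px('side',q);print(x,y,z,w,(w-[140,90])*2)
"
```

```text
[ 0.48710994 -0.11846064  0.144923  ] [-3.14074376e+00 -2.67779157e-03  1.63611773e+00]
-0.052 -0.05 0 [225.15286232 283.63973401] [170.30572464 387.27946802]
0.104 -0.05 0 [301.04531032 264.78356747] [322.09062064 349.56713494]
-0.052 -0.05 0.016 [224.62790592 278.44527118] [169.25581184 376.89054235]
0.104 -0.05 0.016 [301.43307416 259.56767117] [322.86614832 339.13534233]
0.104 0.05 0.016 [285.06889264 225.32628018] [290.13778527 270.65256036]
```

View pics/m6.png

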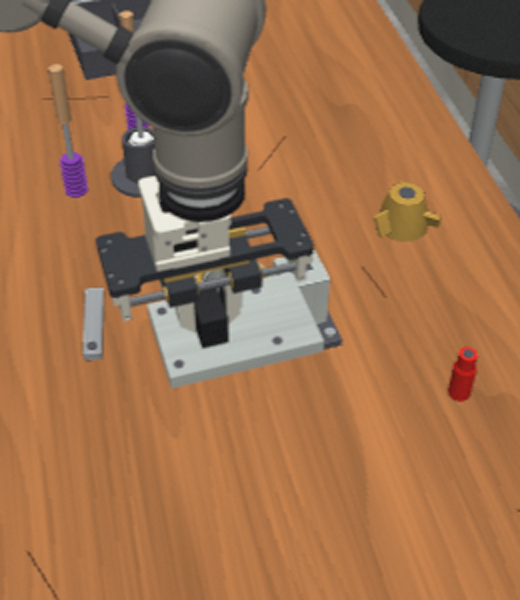

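The brush stands in its stand and the cover hangs level. Its corners agree with the prediction to about 1 px once the side camera's bias is allowed for. I'll move it over the housing.

Call:
arm_command(moves=[[[0.03,0.0145,0],[0,0,0],0.02],[[0.06,0.029,0],[0,0,0],0.02],[[0.088,0.042,0],[0,0,0],0.02],[[0.098,0.0475,0],[0,0,0],0.02],[[0.098,0.0475,0],[0,0,0],0.02]])

```text
time: 15.95
tool_pos: [0.5278, -0.021, 0.1449]
tool_rot: [-3.14, -0.0, 1.635]
contact_force: [-0.6, 0.3, -4.0]
opening: 0.0275
grip_force: 50.0
```

Call:
arm_command(moves=[[[0,0,0.004],[0,0,0],0.02],[[0,0,0.01],[0,0,0],0.02],[[0,0,0.015],[0,0,0],0.02],[[0,0,0.017],[0,0,0],0.02],[[0,0,0.017],[0,0,0],0.02]])

```text
time: 16.45
tool_pos: [0.5275, -0.0226, 0.128]
tool_rot: [-3.141, -0.0, 1.632]
contact_force: [0.8, 0.3, -4.0]
opening: 0.0279
grip_force: 50.0
```

```bash
python3 -c "
from h import *
P=[]
for i in range(6):
  robot.read_camera('side');s=robot.observe();P.append([*s['tool_pos'],*s['tool_rot'][1:],s['contact_force'][2]])
print(np.round(P,4),np.mean(P,0).round(4))
p=np.mean(P,0);a=p[4]-np.pi/2
print('socket',p[0]+.08*np.cos(a),p[1]-.003+.08*np.sin(a))
im=robot.read_camera('side')[:,:,::-1];t=robot.read_camera('top')[:,:,::-1]
r=lambda im,x0,y0,x1,y1,w,h:cv2.resize(im[y0:y1,x0:x1],(w,h),interpolation=cv2.INTER_CUBIC)
cv2.imwrite('pics/m7.png',np.hstack([r(im,215,190,325,290,440,400),r(t,265,170,345,270,320,400)]))
"
```

```text
[[ 5.2780e-01 -2.2500e-02  1.2830e-01  0.0000e+00  1.6322e+00 -4.1154e+00]
 [ 5.2790e-01 -2.2400e-02  1.2860e-01  1.0000e-04  1.6324e+00 -3.3575e+00]
 [ 5.2800e-01 -2.2300e-02  1.2870e-01  2.0000e-04  1.6326e+00 -4.0686e+00]
 [ 5.2800e-01 -2.2200e-02  1.2870e-01  2.0000e-04  1.6327e+00 -4.0433e+00]
 [ 5.2800e-01 -2.2200e-02  1.2880e-01  2.0000e-04  1.6327e+00 -3.2982e+00]
 [ 5.2800e-01 -2.2200e-02  1.2880e-01  2.0000e-04  1.6328e+00 -4.7998e+00]] [ 5.2800e-01 -2.2300e-02  1.2860e-01  2.0000e-04  1.6326e+00 -3.9471e+00]
socket 0.6077999867137343 -0.02037630856864382
```

View pics/m7.png

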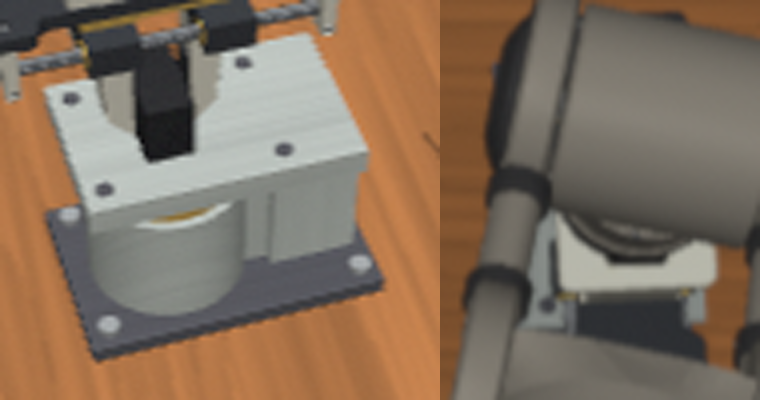

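The cover sits over the housing with its edges parallel to the foot. I'll descend with a small y correction and watch the force.

Call:
arm_command(moves=[[[0.001,0,0.002],[0,0,0],0.02],[[0.001,0,0.004],[0,0,0],0.02],[[0.001,0,0.006],[0,0,0],0.02],[[0.001,0,0.008],[0,0,0],0.02],[[0.001,0,0.009],[0,0,0],0.02]])

```text
time: 17.35
tool_pos: [0.5277, -0.0211, 0.1192]
tool_rot: [-3.141, -0.0, 1.633]
contact_force: [-0.5, 0.2, -4.0]
opening: 0.028
grip_force: 50.0
```

Call:
arm_command(moves=[[[0,0,0.001],[0,0,0],0.02],[[0,0,0.002],[0,0,0],0.02],[[0,0,0.003],[0,0,0],0.02],[[0,0,0.004],[0,0,0],0.02],[[0,0,0.004],[0,0,0],0.02]])

```text
time: 17.85
tool_pos: [0.5279, -0.0212, 0.1161]
tool_rot: [3.141, 0.0, 1.633]
contact_force: [-2.4, -1.0, 4.0]
opening: 0.0279
grip_force: 50.0
```

The contact is about 8 N at the height of the raised seal ring, well below the pin's tip, so the pin is in the socket. I'll press down.

Call:
arm_command(moves=[[[0,0,0.001],[0,0,0],0.02],[[0,0,0.002],[0,0,0],0.02],[[0,0,0.003],[0,0,0],0.02],[[0,0,0.004],[0,0,0],0.02],[[0,0,0.004],[0,0,0],0.02]])

```text
time: 18.35
tool_pos: [0.5279, -0.0212, 0.112]
tool_rot: [3.141, 0.0, 1.633]
contact_force: [-3.6, 0.9, 8.6]
opening: 0.0276
grip_force: 50.0
```

Call:
arm_command(moves=[[[0,0,0.0005],[0,0,0],0.02],[[0,0,0.001],[0,0,0],0.02],[[0,0,0.0015],[0,0,0],0.02],[[0,0,0.002],[0,0,0],0.02],[[0,0,0.002],[0,0,0],0.02]])

```text
time: 18.85
tool_pos: [0.5279, -0.0212, 0.1109]
tool_rot: [3.141, 0.0, 1.633]
contact_force: [-5.6, 1.0, 13.7]
opening: 0.0275
grip_force: 50.0
```

Call:
arm_command(moves=[[[0,0,0.0005],[0,0,0],0.02],[[0,0,0.001],[0,0,0],0.02],[[0,0,0.0015],[0,0,0],0.02],[[0,0,0.0015],[0,0,0],0.02],[[0,0,0.0015],[0,0,0],0.02]])

```text
time: 19.35
tool_pos: [0.5279, -0.0212, 0.1108]
tool_rot: [3.14, 0.001, 1.633]
contact_force: [-10.7, 1.0, 24.9]
opening: 0.0278
grip_force: 50.0
```

```bash
python3 -c "
from h import *
im=robot.read_camera('side')[:,:,::-1]
r=lambda im,x0,y0,x1,y1,w,h:cv2.resize(im[y0:y1,x0:x1],(w,h),interpolation=cv2.INTER_CUBIC)
cv2.imwrite('pics/m8.png',np.hstack([r(im,225,200,315,275,600,500),r(im,150,90,190+60,215,200,250).repeat(2,0)]))
s=robot.observe();print(s['tool_pos'],s['contact_force'],s['grip_force'])
"
```

```text
[ 0.52787086 -0.02115817  0.1108147 ] [-10.15125133   2.09760964  25.59438003] 50.01774072647095
```

View pics/m8.png

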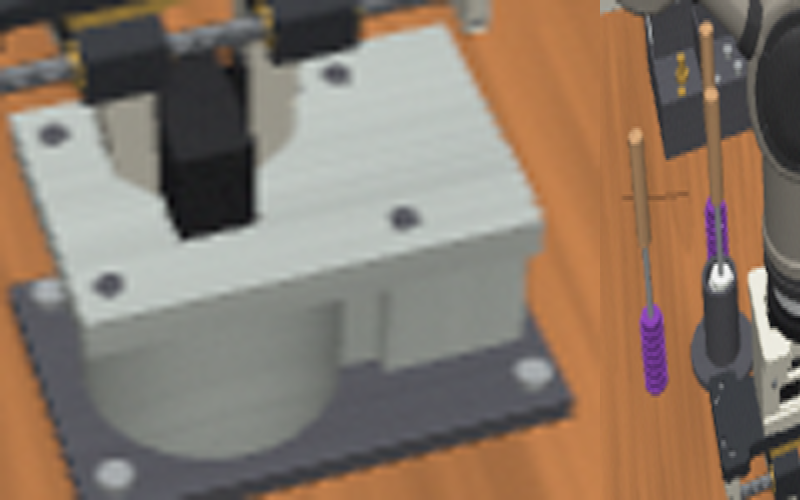

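The cover sits flush on the cup and pillar with no gap. The stop is hard: 11 N more force gave only 0.1 mm. The brush stands upright in its stand. I'm handing in.

```bash
python3 -c "
from cell import robot
print(robot.hand_in())"
```

```text
the job is handed in; nothing more can be done
None
```

The bore was scrubbed to the floor twice, the brush is back upright in its stand, and the cover is on the pin and held pressed flush (about 25 N); I handed the job in at about 19.4 s, and no verdict was returned.

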